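# Make up a first-aid kit and an overnight kit

## Task

Make up two kits from the stock on the worktop. In the three-pocket tray goes the first-aid kit: the flat carton in the narrow slot, the jar of cotton sticks in the widest pocket, the small lidded pot in the remaining one; in the two-pocket tray goes the overnight kit: the square perfume bottle next to the raised end board and the low round tin in the other pocket. Stand everything upright and flat on its pocket's floor, let go, and do not disturb the tall roll-on and the tall spray bottle, which stay where they are.

Things in the scene. Friction and masses are not known exactly. Their poses are not given: they have to be found in the camera images.
- tray_three: fixed light wooden tray, 92 (its x) x 194 mm (its y), three grey-lined pockets in a row along y. Walls 6 mm thick, 18 mm high; pocket floors 6 mm above the worktop. Origin: underside centre. Pockets 80 mm along x, centred at x = 0: narrow slot, 42 mm wide, y = -70 mm; widest, 76 mm, y = -5 mm; remaining, 52 mm, y = +65 mm. Its +y points to the robot's left within 0.3 rad
- tray_two: fixed light wooden tray, 78 (its x) x 136 mm (its y), two grey-lined pockets 66 mm along x. Walls 6 mm thick, 18 mm high, but at the +y end a raised board 42 mm high; pocket floors 6 mm above the worktop. Origin: underside centre. Pockets at x = 0: 52 mm wide, y = +36 mm (next to the raised end board), and 66 mm wide, y = -29 mm. Its +y points to the robot's left within 0.3 rad
- carton: flat white and pale blue cardboard carton standing on its small end, 18 mm (its x) by 55 mm (its y), 85 mm high, about 60 g. Origin: centre of its underside; z up. Grasp across the 18 mm; it goes into the slot with its 55 mm side along the tray's x
- swab_jar: round clear jar full of cotton sticks, upright; 52 mm diameter, jar wall 66 mm high (stick tips to 83 mm), about 120 g. Origin: centre of its underside; z up. Grasp the jar below 66 mm
- pot: small round pot, dark with a red lid, 26 mm diameter, 55 mm high, about 50 g, upright. Origin: centre of its underside; z up
- perfume: square clear perfume bottle with a narrower black cap: glass 26 x 26 mm (sides along its x and y) up to 46 mm, cap 19 mm diameter above, 72 mm high in all, about 90 g, upright. In its pocket, close the fingers along the tray's x to clear the end board. Origin: centre of its underside; z up
- tin: low round tin, pink lid on a white body; 43 mm diameter, 31 mm high, about 50 g. Origin: centre of its underside; z up
- roll_on: stout round white roll-on bottle with a dark green label, 43 mm diameter, 130 mm high, standing loose; not part of either kit, to be left where it is. Origin: centre of its underside
- pocket_spray: slim round white spray bottle with a green pump top, 38 mm diameter, 152 mm high, standing loose; not part of either kit, to be left where it is. Origin: centre of its underside

How it is judged:
By the outcome, as a careful person would: the job done as asked, in the order asked, and still so for the second after the job is handed in, with the robot touching nothing.
It also fails if it takes over 136 s, if anything falls off the work surface, if the arm or the gripper's body presses on something with over 40 N, if the wrist force passes 120 N, or if a joint passes its speed limit or range.

## Robot

A 6-joint arm with a two-finger parallel gripper is mounted at the origin on the work surface; the furniture and walls round the work are solid. World frame = base frame: x ahead of the robot, y to its left, z up, the work surface at z = 0. Lengths are in mm, angles in rad, forces in N, time in s.
With the tool pointing down it reaches from about 375 to 900 mm from the base axis. Payload 3.1 kg.
Tool frame: the origin (TCP) lies at the very end of the fingers, on their centre line; the grasp point (between the pads) lies 19 mm behind it; z points along the fingers, y is the line along which they close (so a half turn about z gives the same grasp; the last joint's range is limited). The gripper opens to 87 mm and grips with 3 to 60 N. Pads are 19 mm wide; open, the fingers measure 117 mm over their backs; the gripper's body (75 mm by 190 mm) begins 51 mm behind the grasp point.
Start: joints at [1, 0.527, 1.433, -0, 1.181, -0.178], TCP at [238.616, 577.632, 222.548] pointing down, gripper open.
Joint ranges: [-3.08, 3.08], [-0.75, 2.2], [0.22, 2.44], [-1.43, 4.57], [0, 2.65], [-2.85, 2.85]. Speed limits (rad/s): [2.79, 2.79, 3.14, 3.14, 3.14, 3.14].

## Interface

Orientations are given as a unit quaternion [x, y, z, w].
In Python, from plant import monitor, cams, ticket, nets gives the robot as it stands.
- The arm moves only by the tool apply_moves, never from a script. Its argument "motion" is a list of rows, each a list of 4 numbers: the shift along the tool's x, y, z in m, then the turn about the tool's z in degrees. A call has 1 to 10 rows; each row shifts and turns the commanded pose from where the row before left it, along the tool's axes as they then stand; what a row does not reach is not made up. A row lasts 1/8 s, in which the tool goes at most 62.5 mm and 10.7 degrees, less where a joint would pass 70% of its speed; a pose out of reach is approached as far as the arm can. A call with a gripper value outside its range is refused whole. "grip" is the finger opening in m, from 0 to 0.087, set as the call begins (left out, the last holds). The fingers move at their own pace and stop on an object; "grip_force" is the grip in N (left out, the last holds). Time passes only in rows, so rows that do not move let the fingers close. It gives the time, the measured TCP pose, the force, the opening and the grip force at its end, in the units of the state.
- monitor.get_obs(): the state, without advancing time (a new reading comes with each control period).
- cams.camera(name): name is "scene" or "top" or "wrist"; returns the picture (400x640x3 uint8, red, green, blue); there is no depth.
- cams.calibration(name): a dict with "intrinsics" (3x3 intrinsics, pixels), "position" and "rotation" of the camera in the world. Camera axes: x right, y up, looking along -z (the intrinsics and any distortion apply to the point x, -y, -z); pixel columns grow to the right and rows downward; lengths in mm; the calibration is good to about 2 mm. A picture is of the moment at which its call begins: read the wrist's pose just before it. calibration takes no time and is no camera call; for the wrist camera it gives the pose at the moment of the call.
- ticket.job_done(): hands the job in; it is judged then, once.
Trained networks look in the newest picture that a camera, given by its name, has taken for a name from the list of things; names that differ only in an ending like _2 or _b are one class to them, and where a whole thing is asked for, a point or a joint stands for the part that bears it (a point fixed in the world has none). Each returns a list of dicts, best first, with "confidence" (0 to 1); they miss things now and then, are a little off and sometimes report something else, mostly with a low value. They report only what shows in the picture. A call takes as long as a camera call.
- nets.recognise(camera, target): "position" ([x, y, z] in mm, in world coordinates, good to about 4 mm: the middle of the surface that is visible of it).
The state is a dict: "t": time; "qpos": joint angles; "qd": joint speeds; "joint_efforts": joint torques, N m; "tool_pos": TCP position; "tcp_rot": TCP orientation; "force": force on the tool from outside, world axes, zero at the start; "ft_torque": the same for the moment, N m; "finger_gap": finger opening in mm; "grasp_force": force on a finger pad.
Only numpy, scipy, OpenCV 4.12 (cv2) and the standard library are available. Lean on these libraries where they do the work, as an engineer would, in place of code of your own. Each camera call takes 0.05 s, during which the arm holds its last target. There are 200 camera calls.

## Working session

There is one attempt and no reset: what is moved stays moved. The work goes in short steps, Python scripts to look and compute and a tool call to move; the robot and the scene stay as the last step left them, time stands still between calls to the robot, and variables do not carry over. Pictures are saved under pics/ and viewed, at most 17 in all, crops included, and the job is handed in when it is done.

Besides the shell and the picture viewer there is one more tool, called after "Emit:" as name(argument=value, ...) on one line, values as JSON. apply_moves: Moves the arm, as the interface text tells. Its arguments: {"type":"object","properties":{"motion":{"type":"array","items":{"type":"array","items":{"type":"number"}}},"grip":{"type":"number"},"grip_force":{"type":"number"}},"required":["motion"]}

```bash
mkdir -p pics; ls; python3 - <<'E'
from plant import monitor,cams,nets
import cv2,numpy as np
o=monitor.get_obs();print({k:np.round(v,3).tolist() for k,v in o.items()})
for c in ['top','scene']:
    im=cams.camera(c);cv2.imwrite(f'pics/{c}0.png',im[:,:,::-1])
    k=cams.calibration(c);print(c,{a:np.round(b,3).tolist() if not isinstance(b,str) else b for a,b in k.items()})
    for t in ['tray_three','tray_two','carton','swab_jar','pot','perfume','tin','roll_on','pocket_spray']:
        print(t,[(round(r['confidence'],2),np.round(r['position']).tolist()) for r in nets.recognise(c,t)[:3]])
E
```

```text
pics
{'t': 0.0, 'qpos': [1.001, 0.528, 1.434, 0.0, 1.181, -0.178], 'qd': [0.001, -0.002, 0.001, 0.001, 0.0, -0.001], 'joint_efforts': [0.001, -44.004, -17.659, 0.063, 0.058, -0.0], 'tool_pos': [238.223, 577.028, 221.585], 'tcp_rot': [0.195, 0.981, -0.001, -0.0], 'force': [-0.25, 0.123, 0.054], 'ft_torque': [-0.01, -0.035, -0.054], 'grasp_force': 0.0, 'finger_gap': 86.733}
top {'intrinsics': [[411.724, 0.0, 321.17], [0.0, 411.724, 198.523], [0.0, 0.0, 1.0]], 'position': [233.517, 4.697, 1182.771], 'rotation': [-0.074, 0.076, 0.717, -0.689]}
tray_three [(0.83, [505.0, -14.0, 5.0])]
tray_two [(0.56, [500.0, 252.0, 5.0])]
carton [(0.5, [532.0, -429.0, 85.0]), (0.39, [508.0, -14.0, 6.0])]
swab_jar [(0.71, [392.0, -222.0, 49.0])]
pot []
perfume [(0.31, [389.0, -221.0, 47.0])]
tin [(0.52, [464.0, 415.0, 33.0]), (0.28, [530.0, -430.0, 84.0])]
roll_on [(0.73, [446.0, -316.0, 93.0])]
pocket_spray [(0.92, [588.0, 377.0, 88.0])]
scene {'intrinsics': [[386.364, 0.0, 313.805], [0.0, 386.364, 197.683], [0.0, 0.0, 1.0]], 'position': [-18.231, -764.409, 913.337], 'rotation': [0.378, -0.121, -0.28, 0.874]}
tray_three [(0.95, [497.0, -22.0, 5.0])]
tray_two [(0.64, [494.0, 255.0, 10.0])]
carton [(0.88, [537.0, -453.0, 58.0]), (0.17, [496.0, -218.0, 42.0])]
swab_jar [(0.91, [387.0, -232.0, 50.0])]
pot [(0.54, [569.0, -319.0, 46.0])]
perfume [(0.67, [495.0, -220.0, 43.0]), (0.25, [587.0, 378.0, 79.0])]
tin [(0.61, [456.0, 410.0, 28.0])]
roll_on [(0.74, [445.0, -339.0, 77.0])]
pocket_spray [(0.7, [590.0, 380.0, 80.0])]
```

View pics/top0.png

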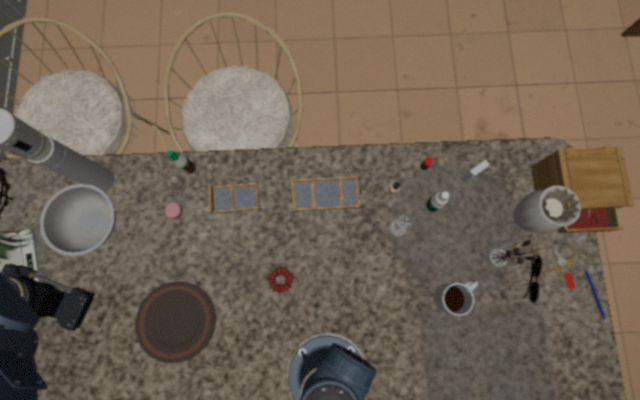

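View pics/scene0.png

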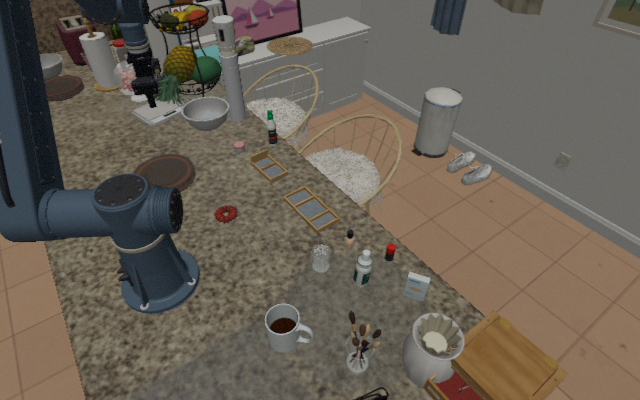

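```bash
cat > h.py <<'E'
import numpy as np,sys
from scipy.spatial.transform import Rotation as R
from plant import monitor,cams,nets
def pose():
    o=monitor.get_obs(); return np.array(o['tool_pos']),R.from_quat(o['tcp_rot']).as_matrix(),o
def to(x,y,z,yaw=None,p=None):
    """total tool shift (mm) to the target at the present orientation; turn to closing line at yaw deg (mod 180)"""
    a,M,o=pose(); d=M.T@(np.array([x,y,z])-a); cur=np.degrees(np.arctan2(M[1,1],M[0,1]))
    t=0 if yaw is None else -((yaw-cur+90)%180-90)
    print('t',round(o['t'],1),'at',np.round(a,1),'closing yaw',round(cur,1),'shift',np.round(d,1),'rows@55',round(np.linalg.norm(d)/55,1),'turn',round(t,1),'tilt',np.round(M[:,2],3),'q6',round(o['qpos'][5],2))
def cam(n):
    k=cams.calibration(n); return np.array(k['intrinsics']),np.array(k['position']),R.from_quat(k['rotation']).as_matrix()
def ray(n,u,v,z,k=None):
    K,p,M=k or cam(n); d=M@(np.array([1,-1,-1])*(np.linalg.inv(K)@[u,v,1])); return p+d*(z-p[2])/d[2]
def proj(n,X,k=None):
    K,p,M=k or cam(n); c=M.T@(np.array(X,float)-p); q=K@(c*[1,-1,-1]); return q[:2]/q[2]
def w(n):  # wrist shot
    import cv2; k=cam('wrist'); im=cams.camera('wrist'); cv2.imwrite(f'pics/{n}.png',im[:,:,::-1]); np.savez(f'pics/{n}.npz',K=k[0],p=k[1],M=k[2]); return im,k
def ld(n): f=np.load(f'pics/{n}.npz'); return f['K'],f['p'],f['M']
E
python3 - <<'E'
from h import *
k=cam('wrist');a,M,o=pose()
print('cam in tool',np.round(M.T@(k[1]-a),1),'\n',np.round(M.T@k[2],2),k[0][0])
to(420,200,380,90)
E
```

```text
cam in tool [  83.5   -0.9 -162.6] 
 [[ 0.    0.95  0.31]
 [ 1.   -0.   -0.  ]
 [-0.    0.31 -0.95]] [298.62626262   0.         318.31625301]
t 1.0 at [238.6 577.6 222.6] closing yaw 67.6 shift [-311.9 -279.7 -157.4] rows@55 8.1 turn -22.4 tilt [-0.  0. -1.] q6 -0.18
```

Emit:
apply_moves(motion=[[0, 0, -0.05, 0], [-0.039, -0.035, -0.02, 0], [-0.039, -0.035, 0, -5], [-0.042, -0.032, 0, -5], [-0.044, -0.028, 0, -5], [-0.046, -0.025, 0, -7.4], [-0.02, -0.05, 0, 0], [0, -0.055, 0, 0], [0, -0.055, 0, 0], [0, 0, 0, 0]], grip=0.087)

```text
t: 2.25
tool_pos: [413.5, 209.6, 292.7]
tcp_rot: [0.003, 1.0, -0.0, -0.0]
force: [0.2, 0.7, 0.2]
finger_gap: 86.8
grasp_force: 0.0
```

```bash
python3 - <<'E'
from h import *
to(450,-250,300,90)
w('w1')
for t in ['tray_three','tray_two','tin','pocket_spray']:
    print(t,[(round(r['confidence'],2),np.round(r['position']).tolist()) for r in nets.recognise('wrist',t)[:3]])
E
```

```text
t 2.2 at [413.5 209.6 292.7] closing yaw 89.6 shift [ -39.4 -459.3   -7. ] rows@55 8.4 turn -0.4 tilt [-0.    -0.001 -1.   ] q6 -1.34
tray_three [(0.83, [494.0, -20.0, 6.0])]
tray_two [(0.66, [499.0, 248.0, 6.0]), (0.43, [463.0, 420.0, 28.0])]
tin [(0.74, [464.0, 419.0, 32.0])]
pocket_spray []
```

View pics/w1.png

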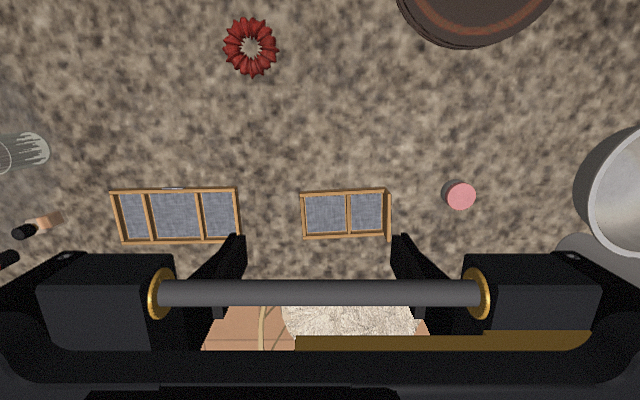

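```bash
python3 - <<'E'
import cv2,numpy as np
im=cv2.imread('pics/w1.png')
a=cv2.resize(im[175:255,100:260],(800,400),interpolation=cv2.INTER_CUBIC)
b=cv2.resize(im[175:255,290:400],None,fx=5,fy=2.5*2,interpolation=cv2.INTER_CUBIC)
c=np.zeros((600,800,3),np.uint8)
a=cv2.resize(im[180:250,100:250],None,fx=5.3,fy=4.2,interpolation=cv2.INTER_CUBIC)
b=cv2.resize(im[180:250,292:400],None,fx=5.3,fy=4.2,interpolation=cv2.INTER_CUBIC)
c[:a.shape[0],:a.shape[1]]=a;c[300:300+b.shape[0],:b.shape[1]]=b
cv2.imwrite('pics/c1.png',c)
E
```

```text
(no output)
```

View pics/c1.png

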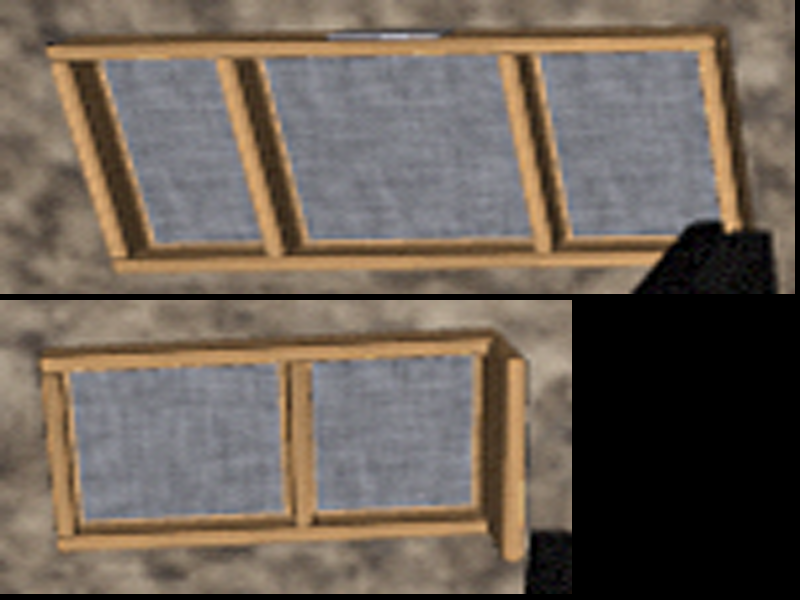

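Emit:
apply_moves(motion=[[-0.004, -0.05, 0, 0], [-0.004, -0.055, 0, 0], [-0.004, -0.055, 0, 0], [-0.004, -0.055, 0, 0], [-0.004, -0.055, 0, 0], [0, -0.055, 0, 0], [0, -0.055, 0, 0], [0, -0.055, 0, 0], [0, -0.025, 0, 0], [0, 0, 0, 0]])

```text
t: 3.75
tool_pos: [434.2, -248.5, 292.2]
tcp_rot: [0.001, 1.0, 0.0, 0.0]
force: [-0.9, 0.7, -0.1]
finger_gap: 86.9
grasp_force: 0.0
```

```bash
python3 - <<'E'
from h import *
to(450,-250,300,90)
w('w2')
for t in ['tray_three','carton','swab_jar','pot','perfume','roll_on']:
    print(t,[(round(r['confidence'],2),np.round(r['position']).tolist()) for r in nets.recognise('wrist',t)[:3]])
E
```

```text
t 3.8 at [ 434.2 -248.5  292.2] closing yaw 89.9 shift [-15.8  -1.5  -7.8] rows@55 0.3 turn -0.1 tilt [ 0.  0. -1.] q6 -2.31
tray_three [(0.63, [498.0, -13.0, 9.0]), (0.49, [570.0, -314.0, 48.0])]
carton [(0.97, [526.0, -431.0, 73.0])]
swab_jar [(0.7, [394.0, -220.0, 48.0]), (0.57, [496.0, -217.0, 45.0])]
pot [(0.81, [568.0, -313.0, 48.0])]
perfume [(0.89, [493.0, -218.0, 43.0]), (0.4, [570.0, -312.0, 51.0])]
roll_on [(0.64, [449.0, -322.0, 98.0])]
```

View pics/w2.png

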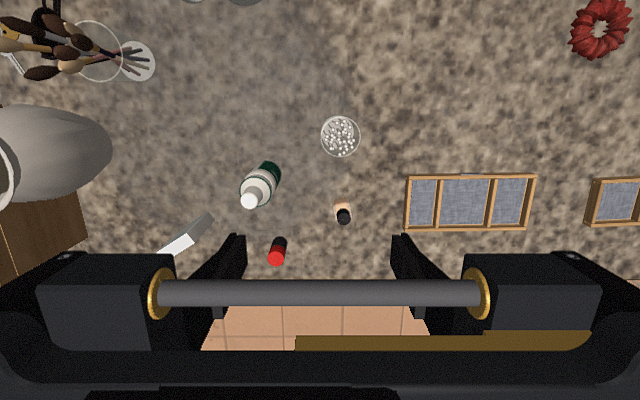

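```bash
python3 - <<'E'
from h import *
import cv2
k=ld('w1')
P=lambda u,v,z=18:np.round(ray('',u,v,z,k)[:2],1)
print('three NL,NR,FL',P(109.1,190.7),P(234.5,189.0),P(121.7,244.3), 'FR~',P(239.6,234.8))
print('two NL,FL',P(299.9,192.9),P(303.3,239.5),'near right',P(384.5,189.5),'far right',P(384.5,234.8),'board',P(292+525/5.3,180+60/4.2,42),P(292+525/5.3,180+258/4.2,42))
im=cv2.imread('pics/w2.png')
cv2.imwrite('pics/c2.png',cv2.resize(im[110:270,145:365],None,fx=3.6,fy=3.6,interpolation=cv2.INTER_CUBIC))
E
```

```text
three NL,NR,FL [ 456.8 -111.6] [455.2  80.2] [ 547.3 -111.1] FR~ [531.6  81.4]
two NL,FL [462.  179.7] [540.4 183.3] near right [457.3 308.8] far right [532.9 313.5] board [457.6 313.3] [532.8 318.4]
```

View pics/c2.png

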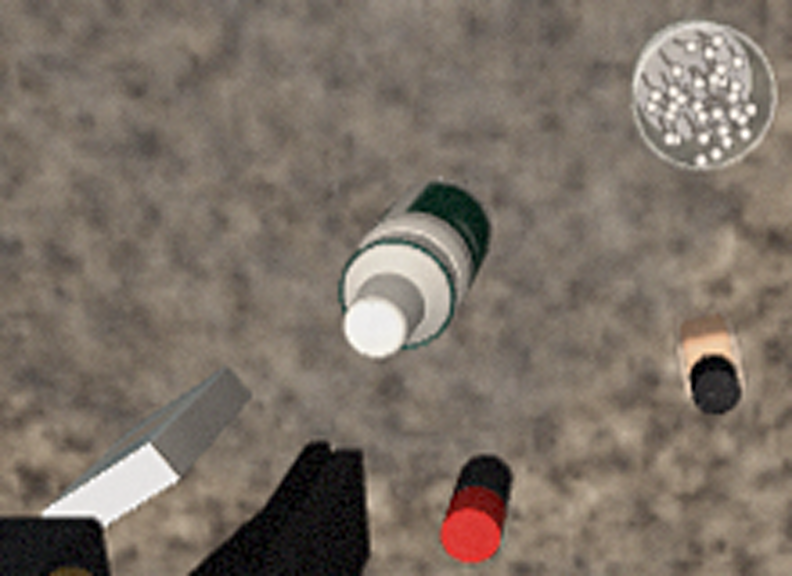

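```bash
python3 - <<'E'
from h import *
k=ld('w2')
P=lambda c,z:np.round(ray('',145+c[0]/3.6,110+c[1]/3.6,z,k)[:2],1)
A,B,C=[P(c,85) for c in [(150,442),(178,480),(43,515)]];D,E=P((228,368),0),P((252,395),0)
print('carton top',A,B,C,'base',D,E)
for a,b in[(A,B),(A,C),(D,E)]:print(np.linalg.norm(b-a),np.degrees(np.arctan2(*(b-a)[::-1])))
print('pot',P((473,535),55),'perfume',P((716,388),72),'jar',P((704,95),66),'roll top',P((376,326),130))
print('perf base back edge',P((682,322),0),P((730,318),0))
to(540,-440,200,0)
E
```

```text
carton top [ 518.7 -427.7] [ 534.4 -419.2] [ 549.2 -473. ] base [ 521.  -428.5] [ 534.1 -419. ]
17.853291013143707 28.431170820401046
54.610804791725975 -56.04804399028214
16.182088863926083 35.94927832281623
pot [ 575.  -312.9] perfume [ 502.3 -214.5] jar [ 392.6 -221.1] roll top [ 458.  -328.6]
perf base back edge [ 499.4 -223.9] [ 497.5 -202.5]
t 4.1 at [ 433.4 -246.3  292.7] closing yaw 90.1 shift [-106.4 -193.8   92.7] rows@55 4.4 turn -89.9 tilt [ 0.  0. -1.] q6 -2.31
```

```bash
python3 - <<'E'
from h import *
k=ld('w2')
for z in (0,50,100,150,200):print(z,[np.round(ray('',u,v,z,k)[:2]).tolist() for u,v in [(110,150),(85,185),(60,200),(95,120)]])
to(541,-446,150,33)
E
```

```text
0 [[420.0, -567.0], [475.0, -618.0], [500.0, -664.0], [376.0, -579.0]]
50 [[412.0, -532.0], [461.0, -577.0], [483.0, -618.0], [373.0, -543.0]]
100 [[404.0, -497.0], [447.0, -537.0], [467.0, -573.0], [370.0, -507.0]]
150 [[397.0, -462.0], [434.0, -496.0], [450.0, -527.0], [367.0, -470.0]]
200 [[389.0, -427.0], [420.0, -456.0], [434.0, -482.0], [364.0, -434.0]]
t 4.1 at [ 433.4 -246.3  292.7] closing yaw 90.1 shift [-107.4 -199.8  142.7] rows@55 4.9 turn 57.1 tilt [ 0.  0. -1.] q6 -2.31
```

Emit:
apply_moves(motion=[[-0.027, -0.05, 0, 0], [-0.027, -0.05, 0, 0], [-0.027, -0.05, 0, 0], [-0.0264, -0.0498, 0, 0], [0, 0, 0.03, 10], [0, 0, 0.03, 10], [0, 0, 0.03, 10], [0, 0, 0.03, 10], [0, 0, 0.02, 10], [0, 0, 0, 7.1]], grip=0.06)

```text
t: 5.35
tool_pos: [539.7, -445.4, 149.9]
tcp_rot: [0.48, 0.877, 0.001, -0.003]
force: [0.3, -0.2, 0.6]
finger_gap: 59.8
grasp_force: 0.0
```

```bash
python3 - <<'E'
from h import *
to(541,-446,26,33)
im,k=w('w3')
for p in [(541,-446,85),(526.5,-423.4,85)]:print(proj('',p,k))
for t in ['carton']: print(t,[(round(r['confidence'],2),np.round(r['position']).tolist()) for r in nets.recognise('wrist',t)[:3]])
E
```

```text
t 5.3 at [ 539.7 -445.4  149.9] closing yaw 32.6 shift [ -1.9   0.9 123.9] rows@55 2.3 turn -0.4 tilt [-0.004  0.004 -1.   ] q6 -1.42
[319.35635648 211.43821897]
[319.38855257 179.29747962]
carton [(0.88, [532.0, -438.0, 87.0])]
```

View pics/w3.png

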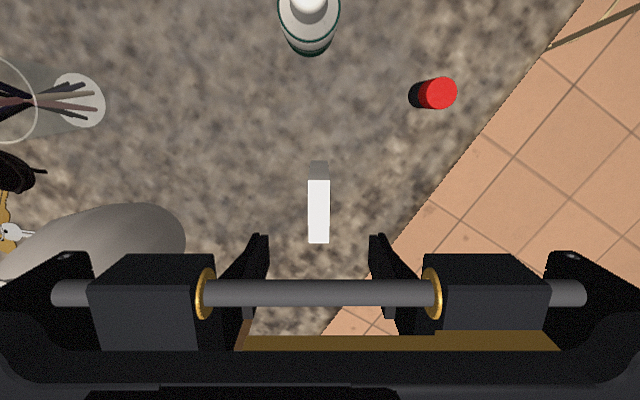

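Emit:
apply_moves(motion=[[-0.002, 0.001, 0.03, 0], [0, 0, 0.035, 0], [0, 0, 0.035, 0], [0, 0, 0.024, 0], [0, 0, 0, 0]])

```text
t: 6.08
tool_pos: [541.6, -447.1, 26.7]
tcp_rot: [0.477, 0.879, 0.001, -0.002]
force: [0.0, 0.0, 0.6]
finger_gap: 59.9
grasp_force: 0.0
```

Emit:
apply_moves(motion=[[0, 0, 0, 0], [0, 0, 0, 0], [0, 0, 0, 0], [0, 0, 0, 0], [0, 0, 0, 0], [0, 0, 0, 0]], grip=0.005, grip_force=12)

```text
t: 6.82
tool_pos: [542.4, -448.7, 28.8]
tcp_rot: [0.478, 0.878, -0.0, 0.0]
force: [-1.4, -0.0, 2.4]
finger_gap: 17.9
grasp_force: 12.0
```

Emit:
apply_moves(motion=[[0, 0, -0.02, 0], [0, 0, -0.04, 0], [0, 0, -0.05, 0], [0, 0, -0.05, 0], [0, 0, -0.04, 0], [0, 0, 0, 0]])

```text
t: 7.58
tool_pos: [544.3, -450.6, 234.8]
tcp_rot: [0.478, 0.878, -0.002, 0.005]
force: [0.4, 0.7, -0.9]
finger_gap: 18.3
grasp_force: 12.0
```

```bash
python3 - <<'E'
from h import *
to(501,-85.5,225,90.4)
E
```

```text
t 7.6 at [ 544.3 -450.6  234.8] closing yaw 32.9 shift [330.3 161.7   6.4] rows@55 6.7 turn -57.5 tilt [ 0.007 -0.008 -1.   ] q6 -1.42
```

Emit:
apply_moves(motion=[[0.04, 0.02, 0, 0], [0.05, 0.0245, 0, 0], [0.05, 0.0245, 0, 0], [0.05, 0.0245, 0, 0], [0.05, 0.0245, 0, 0], [0.05, 0.0245, 0, 0], [0.04, 0.0195, 0, 0], [0, 0, 0, -10], [0, 0, 0, -10], [0, 0, 0, -10]])

```text
t: 8.82
tool_pos: [498.4, -82.8, 227.7]
tcp_rot: [0.232, 0.973, 0.0, -0.001]
force: [0.4, 1.0, -1.1]
finger_gap: 18.2
grasp_force: 12.0
```

Emit:
apply_moves(motion=[[0, 0, 0.02, -10], [0, 0, 0.02, -10], [0, 0, 0.02, -7.5], [0, 0, 0, 0], [0, 0, 0, 0], [0, 0, 0, 0]])

```text
t: 9.57
tool_pos: [499.9, -83.7, 169.3]
tcp_rot: [-0.003, 1.0, -0.0, 0.001]
force: [0.6, -0.4, 0.1]
finger_gap: 17.8
grasp_force: 12.0
```

```bash
python3 - <<'E'
from h import *
to(501,-85.5,60,90.4)
im,k=w('w4')
to(501,-85.5,60,90.4)
# predicted slot corners at rim z18
for x in(-40,40):
  for y in(-91,-49): print((x,y),np.round(proj('',(501+x,-15.5+y,18),k),1))
E
```

```text
t 9.6 at [499.9 -83.7 169.3] closing yaw 90.3 shift [ -0.9  -1.8 109.3] rows@55 2.0 turn -0.1 tilt [ 0.001 -0.001 -1.   ] q6 -1.96
t 9.6 at [499.9 -83.7 169.3] closing yaw 90.3 shift [ -0.9  -1.8 109.3] rows@55 2.0 turn -0.1 tilt [ 0.001 -0.001 -1.   ] q6 -1.96
(-40, -91) [297.9 146.7]
(-40, -49) [338.1 146.9]
(40, -91) [299.  217.8]
(40, -49) [336.2 218. ]
```

View pics/w4.png

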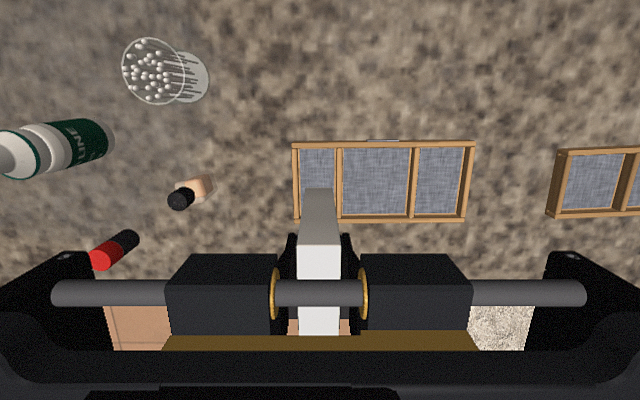

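Emit:
apply_moves(motion=[[-0.001, -0.002, 0.03, 0], [0, 0, 0.04, 0], [0, 0, 0.03, 0], [0, 0, 0.02, 0], [0, 0, 0.01, 0], [0, 0, 0, 0], [0, 0, 0, 0]])

```text
t: 10.5
tool_pos: [501.2, -85.8, 39.4]
tcp_rot: [-0.003, 1.0, -0.0, 0.001]
force: [0.9, -0.1, -0.3]
finger_gap: 17.8
grasp_force: 12.0
```

```bash
python3 - <<'E'
from h import *
to(501,-85.5,33,90.4);print(pose()[2]['force'])
E
```

```text
t 10.5 at [501.2 -85.8  39.4] closing yaw 90.4 shift [0.2 0.3 6.4] rows@55 0.1 turn -0.0 tilt [ 0.002 -0.001 -1.   ] q6 -1.97
[ 0.89227752 -0.13434914 -0.29602534]
```

Emit:
apply_moves(motion=[[0, 0, 0.002, 0], [0, 0, 0.002, 0], [0, 0, 0.001, 0], [0, 0, 0, 0]])

```text
t: 11.0
tool_pos: [500.8, -85.6, 34.7]
tcp_rot: [-0.003, 1.0, -0.0, 0.001]
force: [-1.2, 1.0, 8.0]
finger_gap: 18.2
grasp_force: 12.0
```

Emit:
apply_moves(motion=[[0, 0, 0.001, 0], [0, 0, 0, 0], [0, 0, 0, 0]])

```text
t: 11.38
tool_pos: [500.9, -85.6, 34.3]
tcp_rot: [-0.003, 1.0, -0.0, 0.001]
force: [-2.8, 1.1, 12.9]
finger_gap: 18.1
grasp_force: 12.0
```

Emit:
apply_moves(motion=[[0, 0, 0.001, 0], [0, 0, 0, 0], [0, 0, 0, 0]])

```text
t: 11.75
tool_pos: [501.1, -85.6, 33.5]
tcp_rot: [-0.003, 1.0, -0.0, 0.001]
force: [-1.3, 1.5, 14.4]
finger_gap: 17.7
grasp_force: 12.0
```

Emit:
apply_moves(motion=[[0, 0, -0.002, 0], [0, 0, 0, 0]])

```text
t: 12.0
tool_pos: [500.5, -85.5, 33.6]
tcp_rot: [-0.003, 1.0, -0.0, 0.0]
force: [-1.3, 1.3, -1.0]
finger_gap: 17.8
grasp_force: 12.0
```

Emit:
apply_moves(motion=[[0, 0, 0, 0], [0, 0, 0, 0], [0, 0, 0, 0], [0, 0, -0.02, 0], [0, 0, -0.04, 0], [0, 0, -0.05, 0], [0, 0, -0.05, 0], [0, 0, -0.04, 0], [0, 0, 0, 0]], grip=0.035)

```text
t: 13.12
tool_pos: [502.5, -86.3, 236.8]
tcp_rot: [-0.003, 1.0, -0.002, 0.004]
force: [-0.3, 0.3, -0.7]
finger_gap: 35.1
grasp_force: 0.0
```

```bash
python3 - <<'E'
from h import *
im,k=w('w5')
to(392.6,-221.1,235,29)
print(np.round([proj('',(501,-85.5,91),k),proj('',(501,-85.5,6),k)]))
for t in ['carton','swab_jar']: print(t,[(round(r['confidence'],2),np.round(r['position']).tolist()) for r in nets.recognise('wrist',t)[:3]])
E
```

```text
t 13.2 at [501.  -85.7 234.7] closing yaw 90.4 shift [ 109.2 -134.7   -0.4] rows@55 3.2 turn 61.4 tilt [ 0.003 -0.001 -1.   ] q6 -1.97
[[321. 182.]
 [320. 165.]]
carton [(0.65, [487.0, -83.0, 93.0])]
swab_jar [(0.88, [393.0, -218.0, 55.0]), (0.16, [486.0, -81.0, 92.0])]
```

View pics/w5.png

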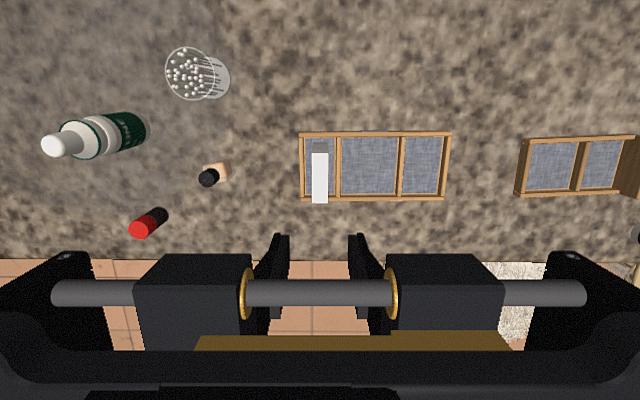

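Emit:
apply_moves(motion=[[0.036, -0.045, 0, 10], [0, 0, 0, 10], [0, 0, 0, 10], [0, 0, 0, 10], [0, 0, 0, 10], [0, 0, 0, 10], [0, 0, 0, 10], [0, 0, 0, 10], [0, 0, 0, 10.4], [0, 0, 0, 0]], grip=0.087)

```text
t: 14.52
tool_pos: [463.7, -130.2, 231.8]
tcp_rot: [0.707, 0.708, -0.001, -0.002]
force: [-0.7, 0.6, -0.0]
finger_gap: 87.1
grasp_force: 0.0
```

```bash
python3 - <<'E'
from h import *
print(ray('',190,73,66,ld('w5')))
to(392.6,-221.1,150,0.4)
E
```

```text
[ 392.42387538 -221.20076847   66.        ]
t 14.5 at [ 463.7 -130.2  231.8] closing yaw 0.1 shift [-91.  -70.9  81.9] rows@55 2.6 turn -0.3 tilt [-0.004  0.002 -1.   ] q6 -0.51
```

Emit:
apply_moves(motion=[[-0.046, -0.035, 0, 0], [-0.045, -0.036, 0.022, 0], [0, 0, 0.04, 0], [0, 0, 0.02, 0], [0, 0, 0, 0], [0, 0, 0, 0], [0, 0, 0, 0]])

```text
t: 15.4
tool_pos: [394.3, -221.9, 152.3]
tcp_rot: [0.707, 0.707, 0.0, 0.001]
force: [0.0, -0.6, 0.2]
finger_gap: 87.0
grasp_force: 0.0
```

```bash
python3 - <<'E'
from h import *
to(392.5,-221.1,26,0.4)
E
```

```text
t 15.4 at [ 394.3 -221.9  152.3] closing yaw 0.0 shift [  1.   -2.  126.3] rows@55 2.3 turn -0.4 tilt [ 0.001 -0.001 -1.   ] q6 -0.76
```

Emit:
apply_moves(motion=[[0.001, -0.002, 0.03, 0], [0, 0, 0.04, 0], [0, 0, 0.036, 0], [0, 0, 0.02, 0], [0, 0, 0, 0]])

```text
t: 16.02
tool_pos: [391.7, -220.4, 25.0]
tcp_rot: [0.707, 0.707, -0.0, -0.001]
force: [0.3, 0.0, -0.7]
finger_gap: 87.0
grasp_force: 0.0
```

Emit:
apply_moves(motion=[[0, 0, 0, 0], [0, 0, 0, 0], [0, 0, 0, 0], [0, 0, 0, 0], [0, 0, 0, 0], [0, 0, 0, 0]], grip=0.04, grip_force=15)

```text
t: 16.77
tool_pos: [391.9, -220.9, 25.9]
tcp_rot: [0.707, 0.707, 0.0, 0.0]
force: [0.2, 0.8, 5.1]
finger_gap: 50.9
grasp_force: 15.0
```

```bash
python3 - <<'E'
from h import *
to(392.5,-221.1,26,0.4);print(pose()[2]['force'])
E
```

```text
t 16.8 at [ 391.9 -220.9   25.9] closing yaw -0.0 shift [-0.2  0.6 -0.1] rows@55 0.0 turn -0.4 tilt [ 0.001 -0.001 -1.   ] q6 -0.76
[0.15824668 0.82592012 5.06657066]
```

Emit:
apply_moves(motion=[[0, 0, -0.02, 0], [0, 0, -0.04, 0], [0, 0, -0.05, 0], [0, 0, -0.05, 0], [0, 0, -0.02, 0], [0, 0, 0, 0]])

```text
t: 17.52
tool_pos: [392.2, -221.1, 206.7]
tcp_rot: [0.707, 0.707, 0.0, 0.002]
force: [0.0, 0.6, -1.5]
finger_gap: 50.9
grasp_force: 15.0
```

```bash
python3 - <<'E'
from h import *
to(501,-20.5,160,0.4);print(pose()[2]['force'])
E
```

```text
t 17.5 at [ 392.2 -221.1  206.7] closing yaw -0.0 shift [200.8 108.6  46.5] rows@55 4.2 turn -0.4 tilt [ 0.002 -0.002 -1.   ] q6 -0.76
[ 0.04890469  0.57412832 -1.46588203]
```

Emit:
apply_moves(motion=[[0.04, 0.022, 0, 0], [0.05, 0.027, 0, 0], [0.05, 0.027, 0, 0], [0.04, 0.022, 0, 0], [0.021, 0.011, 0.02, 0], [0, 0, 0.02, 0], [0, 0, 0.006, 0], [0, 0, 0, 0], [0, 0, 0, 0]])

```text
t: 18.65
tool_pos: [501.0, -20.2, 159.8]
tcp_rot: [0.708, 0.707, 0.0, 0.0]
force: [0.3, 0.1, -1.6]
finger_gap: 51.0
grasp_force: 15.0
```

```bash
python3 - <<'E'
from h import *
to(501,-20,36,0.4)
im,k=w('w6')
print(np.round([proj('',(501+x,-15.5+y,18),k) for x,y in[(-40,-43),(40,-43),(-40,33),(40,33)]]))
E
```

```text
t 18.6 at [501.  -20.2 159.8] closing yaw -0.1 shift [ 3.000e-01 -1.000e-01  1.238e+02] rows@55 2.3 turn -0.5 tilt [ 0.001 -0.    -1.   ] q6 -0.26
[[281. 219.]
 [354. 218.]
 [278. 149.]
 [357. 149.]]
```

View pics/w6.png

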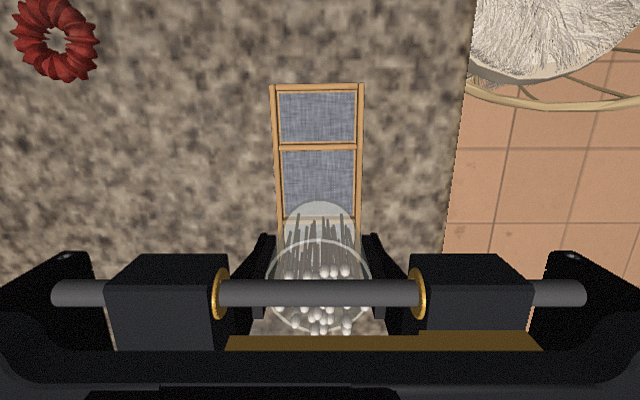

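Emit:
apply_moves(motion=[[0, 0, 0.04, 0], [0, 0, 0.04, 0], [0, 0, 0.025, 0], [0, 0, 0.015, 0], [0, 0, 0.003, 0], [0, 0, 0, 0], [0, 0, 0, 0]])

```text
t: 19.58
tool_pos: [501.6, -19.9, 37.5]
tcp_rot: [0.707, 0.707, 0.001, 0.001]
force: [-1.0, 0.3, -1.4]
finger_gap: 51.0
grasp_force: 15.0
```

Emit:
apply_moves(motion=[[0, 0, 0.002, 0], [0, 0, 0.001, 0], [0, 0, 0, 0], [0, 0, 0, 0]])

```text
t: 20.08
tool_pos: [500.8, -19.7, 33.5]
tcp_rot: [0.707, 0.707, -0.0, -0.0]
force: [0.2, -0.3, -1.1]
finger_gap: 50.9
grasp_force: 15.0
```

Emit:
apply_moves(motion=[[0, 0, 0.001, 0], [0, 0, 0, 0], [0, 0, 0, 0]])

```text
t: 20.45
tool_pos: [500.8, -19.8, 32.5]
tcp_rot: [0.707, 0.707, -0.0, -0.0]
force: [-0.2, -0.1, -2.0]
finger_gap: 51.1
grasp_force: 15.0
```

Emit:
apply_moves(motion=[[0, 0, 0.001, 0], [0, 0, 0, 0], [0, 0, 0, 0]])

```text
t: 20.82
tool_pos: [501.0, -19.8, 31.9]
tcp_rot: [0.707, 0.707, 0.0, 0.0]
force: [-0.8, -0.1, 3.6]
finger_gap: 50.8
grasp_force: 15.0
```

Emit:
apply_moves(motion=[[0, 0, 0.0005, 0], [0, 0, 0, 0], [0, 0, 0, 0]])

```text
t: 21.2
tool_pos: [501.0, -19.8, 31.8]
tcp_rot: [0.707, 0.707, 0.0, 0.0]
force: [-1.3, 0.3, 8.9]
finger_gap: 50.9
grasp_force: 15.0
```

Emit:
apply_moves(motion=[[0, 0, 0, 0], [0, 0, 0, 0], [0, 0, 0, 0], [0, 0, -0.02, 0], [0, 0, -0.04, 0], [0, 0, -0.05, 0], [0, 0, -0.05, 0], [0, 0, -0.04, 0], [0, 0, 0, 0], [0, 0, 0, 0]], grip=0.068)

```text
t: 22.45
tool_pos: [500.0, -19.5, 230.2]
tcp_rot: [0.707, 0.707, -0.0, -0.001]
force: [-0.4, 0.2, -0.2]
finger_gap: 68.0
grasp_force: 0.0
```

```bash
python3 - <<'E'
from h import *
to(575,-313,200,0.4)
w('w7')
print(ray('',0,0,0)[:0])
for t in ['swab_jar','carton']: print(t,[(round(r['confidence'],2),np.round(r['position']).tolist()) for r in nets.recognise('wrist',t)[:3]], [(round(r['confidence'],2),np.round(r['position']).tolist()) for r in (cams.camera('top') is not None and nets.recognise('top',t))[:3]])
    
E
```

```text
t 22.4 at [500.  -19.5 230.2] closing yaw -0.0 shift [-293.4   75.3   30. ] rows@55 5.5 turn -0.4 tilt [-0.002  0.    -1.   ] q6 -0.26Traceback (most recent call last):
  File "<stdin>", line 4, in <module>
  File "h.py", line 14, in ray
    K,p,M=k or cam(n); d=M@(np.array([1,-1,-1])*(np.linalg.inv(K)@[u,v,1])); return p+d*(z-p[2])/d[2]
               ~~~^^^
  File "h.py", line 12, in cam
    k=cams.calibration(n); return np.array(k['intrinsics']),np.array(k['position']),R.from_quat(k['rotation']).as_matrix()
ValueError: cameras: scene, top, wrist
```

Emit:
apply_moves(motion=[[-0.04, 0.01, 0, 0], [-0.05, 0.013, 0, 0], [-0.05, 0.013, 0, 0], [-0.05, 0.013, 0, 0], [-0.05, 0.013, 0, 0], [-0.053, 0.013, 0, 10], [0, 0, 0.02, 10], [0, 0, 0.02, 10], [0, 0, 0.02, 10], [0, 0, 0, 0]])

```text
t: 23.75
tool_pos: [573.4, -311.3, 166.9]
tcp_rot: [0.906, 0.423, -0.002, -0.004]
force: [0.4, -0.3, 0.1]
finger_gap: 68.2
grasp_force: 0.0
```

```bash
python3 - <<'E'
from h import *
im,k=w('w8')
to(575,-313,23,-40)
print(np.round([proj('',(575,-313,z),k) for z in (55,0)]))
print([(round(r['confidence'],2),np.round(r['position']).tolist()) for r in nets.recognise('wrist','pot')[:3]])
import cv2
m=cv2.inRange(cv2.cvtColor(im,cv2.COLOR_RGB2HSV),(0,170,110),(8,255,255))|cv2.inRange(cv2.cvtColor(im,cv2.COLOR_RGB2HSV),(172,170,110),(180,255,255))
n,l,s,c=cv2.connectedComponentsWithStats(m);i=1+s[1:,4].argmax();print(s[i],c[i])
E
```

```text
t 23.8 at [ 574.4 -312.   168.5] closing yaw -39.9 shift [ -0.4   1.8 145.5] rows@55 2.6 turn 0.1 tilt [-0.004  0.003 -1.   ] q6 0.03
[[320. 194.]
 [320. 180.]]
[(0.86, [579.0, -311.0, 53.0])]
[309 183  26  25 515] [321.69708738 194.91067961]
```

View pics/w8.png

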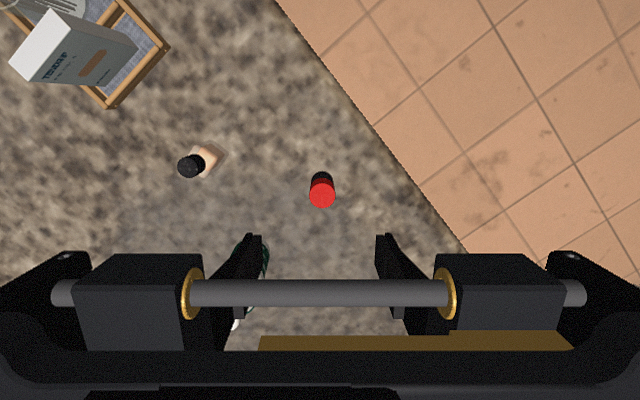

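Emit:
apply_moves(motion=[[0, 0.002, 0.04, 0], [0, 0, 0.045, 0], [0, 0, 0.035, 0], [0, 0, 0.02, 0], [0, 0, 0.004, 0], [0, 0, 0, 0]])

```text
t: 24.6
tool_pos: [578.0, -314.7, 28.1]
tcp_rot: [0.906, 0.422, 0.0, 0.001]
force: [0.4, 0.1, -0.2]
finger_gap: 68.0
grasp_force: 0.0
```

Emit:
apply_moves(motion=[[0, 0, 0, 0], [0, 0, 0, 0], [0, 0, 0, 0], [0, 0, 0, 0], [0, 0, 0, 0], [0, 0, 0, 0]], grip=0.015, grip_force=12)

```text
t: 25.35
tool_pos: [577.0, -314.0, 27.0]
tcp_rot: [0.906, 0.422, -0.0, -0.0]
force: [0.7, 0.3, 0.8]
finger_gap: 25.3
grasp_force: 11.8
```

Emit:
apply_moves(motion=[[0, 0, -0.02, 0], [0, 0, -0.04, 0], [0, 0, -0.05, 0], [0, 0, -0.05, 0], [0, 0, -0.03, 0], [0, 0, 0, 0]])

```text
t: 26.1
tool_pos: [578.9, -315.3, 221.8]
tcp_rot: [0.906, 0.422, 0.002, 0.004]
force: [0.1, 0.5, 0.0]
finger_gap: 25.6
grasp_force: 11.8
```

```bash
python3 - <<'E'
from h import *
to(500.5,49.5,200,0.4);print(pose()[2]['force'])
E
```

```text
t 26.1 at [ 578.9 -315.3  221.8] closing yaw -40.0 shift [ 228.9 -294.8   19.3] rows@55 6.8 turn -40.4 tilt [ 0.007 -0.005 -1.   ] q6 0.03
[0.13368583 0.54410324 0.02951611]
```

Emit:
apply_moves(motion=[[0.03, -0.039, 0, 0], [0.036, -0.046, 0, 0], [0.036, -0.046, 0, 0], [0.036, -0.046, 0, 0], [0.036, -0.046, 0, 0], [0.033, -0.043, 0, 0], [0.022, -0.028, 0, -10], [0, 0, 0.02, -10], [0, 0, 0.02, -10], [0, 0, 0.02, -10.4]])

```text
t: 27.35
tool_pos: [498.3, 50.8, 155.7]
tcp_rot: [0.703, 0.712, -0.001, -0.001]
force: [-0.5, -0.2, -0.1]
finger_gap: 25.4
grasp_force: 11.8
```

Emit:
apply_moves(motion=[[0, 0, 0, 0], [0, 0, 0, 0], [0, 0, 0, 0]])

```text
t: 27.72
tool_pos: [499.9, 50.3, 157.7]
tcp_rot: [0.705, 0.709, 0.0, 0.001]
force: [0.3, -0.5, -0.6]
finger_gap: 25.4
grasp_force: 11.8
```

```bash
python3 - <<'E'
from h import *
to(500.5,49.5,36,0.4)
im,k=w('w9')
print(np.round([proj('',(501+x,-15.5+y,18),k) for x,y in[(-40,39),(40,39),(-40,91),(40,91)]]))
E
```

```text
t 27.7 at [499.9  50.3 157.7] closing yaw 0.3 shift [ -0.7   0.4 121.7] rows@55 2.2 turn -0.1 tilt [ 0.001 -0.    -1.   ] q6 -0.13
[[281. 209.]
 [355. 209.]
 [279. 161.]
 [358. 162.]]
```

View pics/w9.png

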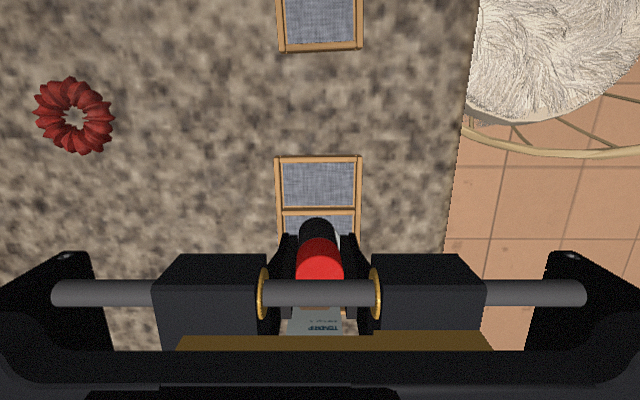

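Emit:
apply_moves(motion=[[0, 0, 0.04, 0], [0, 0, 0.04, 0], [0, 0, 0.025, 0], [0, 0, 0.015, 0], [0, 0, 0.001, 0], [0, 0, 0, 0], [0, 0, 0, 0]])

```text
t: 28.65
tool_pos: [500.2, 50.3, 37.0]
tcp_rot: [0.705, 0.709, 0.001, 0.001]
force: [0.2, -0.4, -0.4]
finger_gap: 25.2
grasp_force: 11.8
```

Emit:
apply_moves(motion=[[0, 0, 0.002, 0], [0, 0, 0, 0], [0, 0, 0, 0]])

```text
t: 29.02
tool_pos: [499.5, 50.4, 34.2]
tcp_rot: [0.705, 0.709, 0.0, 0.0]
force: [0.2, -0.5, -0.0]
finger_gap: 25.1
grasp_force: 11.8
```

Emit:
apply_moves(motion=[[0, 0, 0.001, 0], [0, 0, 0, 0], [0, 0, 0, 0]])

```text
t: 29.4
tool_pos: [499.4, 50.4, 33.0]
tcp_rot: [0.705, 0.709, -0.0, -0.0]
force: [0.9, 0.2, -0.7]
finger_gap: 25.0
grasp_force: 11.8
```

Emit:
apply_moves(motion=[[0, 0, 0.001, 0], [0, 0, 0, 0], [0, 0, 0, 0]])

```text
t: 29.78
tool_pos: [498.8, 50.4, 32.4]
tcp_rot: [0.705, 0.709, -0.0, -0.0]
force: [-1.1, 0.7, 5.7]
finger_gap: 24.8
grasp_force: 11.9
```

Emit:
apply_moves(motion=[[0, 0, 0.001, 0], [0, 0, 0, 0], [0, 0, 0, 0]])

```text
t: 30.15
tool_pos: [498.3, 50.5, 32.0]
tcp_rot: [0.705, 0.709, -0.001, -0.001]
force: [-2.9, -0.6, 11.4]
finger_gap: 24.9
grasp_force: 12.0
```

Emit:
apply_moves(motion=[[0, 0, -0.001, 0], [0, 0, 0, 0]])

```text
t: 30.4
tool_pos: [499.7, 50.3, 32.1]
tcp_rot: [0.705, 0.709, 0.0, 0.0]
force: [0.2, -0.1, 3.6]
finger_gap: 24.9
grasp_force: 12.0
```

Emit:
apply_moves(motion=[[0, 0, 0, 0], [0, 0, 0, 0], [0, 0, 0, 0], [0, 0, -0.02, 0], [0, 0, -0.04, 0], [0, 0, -0.05, 0], [0, 0, -0.05, 0], [0, 0, -0.03, 0], [0, 0, 0, 0], [0, 0, 0, 0]], grip=0.045)

```text
t: 31.65
tool_pos: [498.5, 50.5, 221.2]
tcp_rot: [0.705, 0.709, -0.001, -0.001]
force: [0.3, -0.0, -0.2]
finger_gap: 45.1
grasp_force: 0.0
```

```bash
python3 - <<'E'
from h import *
to(500,-213.5,200,0.4)
E
```

```text
t 31.6 at [498.5  50.5 221.2] closing yaw 0.4 shift [-2.64e+02 -1.00e-01  2.11e+01] rows@55 4.8 turn -0.0 tilt [-0.002  0.    -1.   ] q6 -0.13
```

Emit:
apply_moves(motion=[[-0.04, 0, 0, 0], [-0.055, 0, 0, 0], [-0.055, 0, 0, 0], [-0.055, 0, 0, 0], [-0.04, 0, 0.02, 0], [-0.018, 0, 0.02, 0], [0, 0, 0.02, 0], [0, 0, 0, 0], [0, 0, 0, 0]], grip=0.06)

```text
t: 32.78
tool_pos: [500.8, -212.2, 161.5]
tcp_rot: [0.705, 0.709, -0.0, -0.001]
force: [0.0, -0.3, 0.4]
finger_gap: 59.9
grasp_force: 0.0
```

```bash
python3 - <<'E'
from h import *
import cv2
im,k=w('w10')
to(501,-213.5,15,0.4)
print(np.round([proj('',(502,-214.5,z),k) for z in (72,46,0)]))
print([(round(r['confidence'],2),np.round(r['position']).tolist()) for r in nets.recognise('wrist','perfume')[:3]])
u,v=proj('',(502,-214.5,46),k).astype(int)
print(u,v);cv2.imwrite('pics/c10.png',cv2.resize(im[v-45:v+45,u-60:u+60,::-1],None,fx=6,fy=6,interpolation=cv2.INTER_CUBIC))
E
```

```text
t 32.8 at [ 501.2 -212.4  162.1] closing yaw 0.4 shift [ -1.1  -0.2 147.1] rows@55 2.7 turn -0.0 tilt [-0.  0. -1.] q6 -0.61
[[319. 203.]
 [319. 194.]
 [319. 182.]]
[(0.64, [503.0, -208.0, 44.0])]
318 194
```

View pics/c10.png

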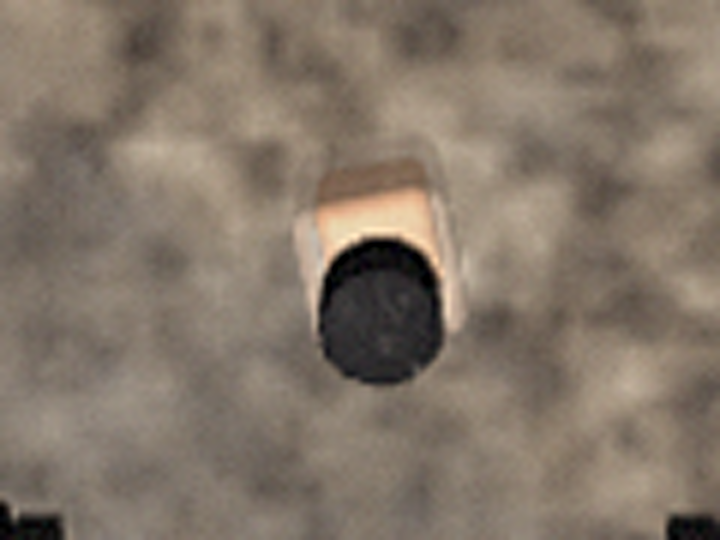

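Emit:
apply_moves(motion=[[-0.002, 0.003, 0.03, -10], [0, 0, 0.045, 0], [0, 0, 0.04, 0], [0, 0, 0.025, 0], [0, 0, 0.007, 0], [0, 0, 0, 0], [0, 0, 0, 0]])

```text
t: 33.75
tool_pos: [505.0, -215.1, 16.4]
tcp_rot: [0.64, 0.768, 0.0, 0.001]
force: [-0.6, 0.0, 0.7]
finger_gap: 60.1
grasp_force: 0.0
```

Emit:
apply_moves(motion=[[0, 0, 0, 0], [0, 0, 0, 0], [0, 0, 0, 0], [0, 0, 0, 0], [0, 0, 0, 0]], grip=0.015, grip_force=15)

```text
t: 34.38
tool_pos: [504.0, -214.6, 15.1]
tcp_rot: [0.64, 0.768, -0.0, -0.0]
force: [0.1, -0.1, 1.1]
finger_gap: 25.9
grasp_force: 15.0
```

Emit:
apply_moves(motion=[[0, 0, -0.02, 0], [0, 0, -0.04, 0], [0, 0, -0.05, 0], [0, 0, -0.05, 0], [0, 0, -0.04, 0], [0, 0, 0, 0]])

```text
t: 35.12
tool_pos: [505.9, -215.8, 218.4]
tcp_rot: [0.64, 0.768, 0.0, 0.004]
force: [0.8, -0.8, -1.8]
finger_gap: 25.8
grasp_force: 15.0
```

```bash
python3 - <<'E'
from h import *
c=np.array([498,248.5]);a=np.radians(2.3);R2=np.array([[np.cos(a),-np.sin(a)],[np.sin(a),np.cos(a)]])
for y in(36,-29):print(c+R2@[0,y])
to(*(c+R2@[0,36]),200,2.3);print(pose()[2]['force'])
E
```

```text
[496.55525547 284.47099822]
[499.16382198 219.52336254]
t 35.1 at [ 505.9 -215.8  218.4] closing yaw 10.4 shift [493.8  80.7  16.1] rows@55 9.1 turn 8.1 tilt [ 0.006 -0.004 -1.   ] q6 -0.79
[ 0.81905092 -0.83021027 -1.81749374]
```

Emit:
apply_moves(motion=[[0.04, 0.0065, 0, 0], [0.055, 0.009, 0, 0], [0.055, 0.009, 0, 0], [0.055, 0.009, 0, 0], [0.055, 0.009, 0, 0], [0.055, 0.009, 0, 0], [0.055, 0.009, 0, 0], [0.055, 0.009, 0, 0], [0.045, 0.0075, 0, 0], [0.024, 0.004, 0, 8]])

```text
t: 36.38
tool_pos: [493.3, 287.9, 213.0]
tcp_rot: [0.693, 0.721, -0.001, -0.001]
force: [0.5, 0.1, -0.1]
finger_gap: 26.0
grasp_force: 15.0
```

Emit:
apply_moves(motion=[[0, 0, 0.02, 0], [0, 0, 0.03, 0], [0, 0, 0, 0], [0, 0, 0, 0], [0, 0, 0, 0]])

```text
t: 37.0
tool_pos: [495.7, 286.0, 166.0]
tcp_rot: [0.693, 0.721, 0.001, 0.0]
force: [0.2, 0.2, -1.0]
finger_gap: 25.8
grasp_force: 15.0
```

```bash
python3 - <<'E'
from h import *
import cv2
to(496.6,284.5,25,2.3)
im,k=w('w11')
print(np.round([proj('',p,k) for p in[(457.6,313.3,42),(532.8,318.4,42)]]))
c=np.array([498,248.5]);a=np.radians(2.3);R2=np.array([[np.cos(a),-np.sin(a)],[np.sin(a),np.cos(a)]])
print(np.round([proj('',(*(c+R2@[x,y]),h),k) for x,y,h in[(-39,68,42),(39,68,42),(-33,62,42),(33,62,42),(-39,62,18),(39,62,18)]]))
cv2.imwrite('pics/w11c.png',im[100:360,180:460,::-1].repeat(2,0).repeat(2,1))
E
```

```text
t 37.0 at [495.7 286.  166. ] closing yaw 2.3 shift [ -1.6   0.6 141. ] rows@55 2.6 turn 0.0 tilt [ 0.002  0.001 -1.   ] q6 0.29
[[279. 161.]
 [357. 159.]]
[[278. 159.]
 [358. 159.]
 [284. 165.]
 [352. 166.]
 [281. 161.]
 [355. 161.]]
```

View pics/w11c.png

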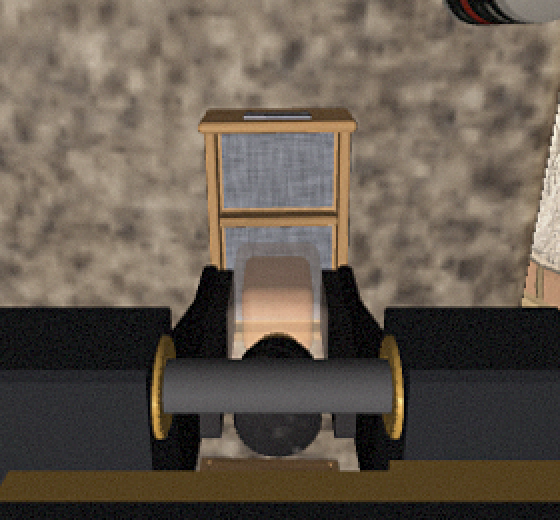

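Emit:
apply_moves(motion=[[-0.0015, 0.0005, 0.04, 0], [0, 0, 0.045, 0], [0, 0, 0.035, 0], [0, 0, 0.015, 0], [0, 0, 0.006, 0], [0, 0, 0, 0], [0, 0, 0, 0]])

```text
t: 37.92
tool_pos: [496.5, 284.8, 25.3]
tcp_rot: [0.692, 0.721, 0.001, 0.001]
force: [0.1, -0.1, -0.5]
finger_gap: 25.6
grasp_force: 15.0
```

Emit:
apply_moves(motion=[[0, 0, 0.002, 0], [0, 0, 0, 0], [0, 0, 0, 0]])

```text
t: 38.3
tool_pos: [495.5, 284.5, 22.2]
tcp_rot: [0.692, 0.721, 0.0, 0.0]
force: [0.7, -0.2, -0.2]
finger_gap: 25.8
grasp_force: 15.0
```

Emit:
apply_moves(motion=[[0, 0, 0.001, 0], [0, 0, 0, 0], [0, 0, 0, 0]])

```text
t: 38.67
tool_pos: [495.6, 284.5, 21.1]
tcp_rot: [0.692, 0.721, 0.0, 0.0]
force: [0.2, -0.5, 0.4]
finger_gap: 26.1
grasp_force: 15.0
```

Emit:
apply_moves(motion=[[0, 0, 0.001, 0], [0, 0, 0, 0], [0, 0, 0, 0]])

```text
t: 39.05
tool_pos: [495.6, 284.5, 21.1]
tcp_rot: [0.692, 0.721, 0.0, 0.0]
force: [-1.8, -1.3, 6.2]
finger_gap: 26.1
grasp_force: 15.0
```

Emit:
apply_moves(motion=[[0, 0, 0, 0], [0, 0, 0, 0], [0, 0, 0, 0], [0, 0, -0.02, 0], [0, 0, -0.04, 0], [0, 0, -0.05, 0], [0, 0, -0.05, 0], [0, 0, -0.03, 0], [0, 0, 0, 0], [0, 0, 0, 0]], grip=0.036)

```text
t: 40.3
tool_pos: [494.6, 284.1, 208.8]
tcp_rot: [0.692, 0.721, -0.001, -0.001]
force: [0.5, 0.0, 0.9]
finger_gap: 35.9
grasp_force: 0.0
```

```bash
python3 - <<'E'
from h import *
import cv2
im=cv2.imread('pics/w1.png');hsv=cv2.cvtColor(im,cv2.COLOR_BGR2HSV)[170:220,440:485]
m=cv2.inRange(hsv,(160,60,100),(180,255,255))|cv2.inRange(hsv,(0,60,100),(4,255,255))
n,l,s,c=cv2.connectedComponentsWithStats(m);i=1+s[1:,4].argmax();print(s[i],c[i]+[440,170])
t=ray('',*(c[i]+[440,170]),31,ld('w1'));print(t)
to(t[0],t[1],200,2.3)
E
```

```text
[  7  12  29  28 636] [460.68396226 195.83962264]
[464.00743766 419.86375372  31.        ]
t 40.3 at [494.6 284.1 208.8] closing yaw 2.4 shift [136.9 -24.9   8.8] rows@55 2.5 turn 0.1 tilt [-0.002 -0.001 -1.   ] q6 0.28
```

Emit:
apply_moves(motion=[[0.045, -0.008, 0, 0], [0.05, -0.009, 0, 0], [0.042, -0.008, 0, -10], [0, 0, 0.02, -10], [0, 0, 0.02, -10], [0, 0, 0.02, -10], [0, 0, 0, -2.6], [0, 0, 0, 0], [0, 0, 0, 0]], grip=0.075)

```text
t: 41.42
tool_pos: [464.5, 420.0, 149.0]
tcp_rot: [0.383, 0.924, -0.001, -0.001]
force: [0.2, 0.5, 0.1]
finger_gap: 75.1
grasp_force: 0.0
```

```bash
python3 - <<'E'
from h import *
import cv2
im,k=w('w12')
to(464,420,14,45)
print(np.round(proj('',(464,420,31),k),1))
hsv=cv2.cvtColor(im,cv2.COLOR_RGB2HSV)[150:250,260:380]
m=cv2.inRange(hsv,(160,60,100),(180,255,255))|cv2.inRange(hsv,(0,60,100),(4,255,255))
n,l,s,c=cv2.connectedComponentsWithStats(m);i=1+s[1:,4].argmax();print(s[i],c[i]+[260,150],ray('',*(c[i]+[260,150]),31,k))
print([(round(r['confidence'],2),np.round(r['position']).tolist()) for r in nets.recognise('wrist','tin')[:3]])
E
```

```text
t 41.5 at [464.8 420.1 149.5] closing yaw 44.9 shift [  0.4  -0.5 135.5] rows@55 2.5 turn -0.1 tilt [-0.001 -0.    -1.   ] q6 -0.23
[318.4 190.7]
[  40   19   43   43 1430] [320.57552448 189.93356643] [464.89976588 422.05194098  31.        ]
[(0.67, [467.0, 427.0, 31.0])]
```

View pics/w12.png

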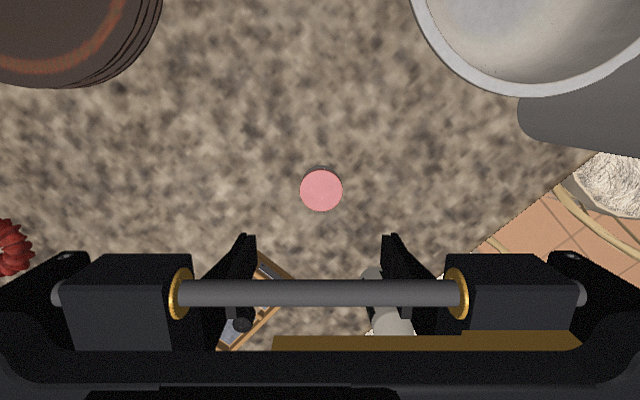

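Emit:
apply_moves(motion=[[0.001, 0.001, 0.04, 0], [0, 0, 0.04, 0], [0, 0, 0.035, 0], [0, 0, 0.016, 0], [0, 0, 0.004, 0], [0, 0, 0, 0], [0, 0, 0, 0]])

```text
t: 42.4
tool_pos: [465.9, 422.3, 16.5]
tcp_rot: [0.383, 0.924, 0.001, 0.001]
force: [1.1, 0.0, 0.2]
finger_gap: 74.8
grasp_force: 0.0
```

Emit:
apply_moves(motion=[[0, 0, 0, 0], [0, 0, 0, 0], [0, 0, 0, 0], [0, 0, 0, 0], [0, 0, 0, 0]], grip=0.03, grip_force=15)

```text
t: 43.02
tool_pos: [465.0, 421.8, 15.1]
tcp_rot: [0.383, 0.924, 0.0, 0.0]
force: [0.9, 1.0, 0.7]
finger_gap: 42.5
grasp_force: 15.0
```

Emit:
apply_moves(motion=[[0, 0, -0.02, 0], [0, 0, -0.04, 0], [0, 0, -0.05, 0], [0, 0, -0.05, 0], [0, 0, -0.03, 0], [0, 0, 0, 0]])

```text
t: 43.78
tool_pos: [466.5, 422.9, 209.4]
tcp_rot: [0.383, 0.924, 0.003, 0.002]
force: [-0.5, 0.2, -1.4]
finger_gap: 42.1
grasp_force: 15.0
```

```bash
python3 - <<'E'
from h import *
to(499.2,219.5,200,2.3);print(pose()[2]['force'])
E
```

```text
t 43.8 at [466.5 422.9 209.4] closing yaw 45.0 shift [-167.  -120.7    8.7] rows@55 3.7 turn 42.7 tilt [ 0.007  0.004 -1.   ] q6 -0.23
[-0.4854747   0.21178616 -1.42996159]
```

Emit:
apply_moves(motion=[[-0.038, -0.027, 0, 0], [-0.046, -0.033, 0, 0], [-0.046, -0.033, 0, 0], [-0.037, -0.027, 0, 10], [0, 0, 0.02, 10], [0, 0, 0.02, 10], [0, 0, 0, 10], [0, 0, 0, 2.7], [0, 0, 0, 0], [0, 0, 0, 0]])

```text
t: 45.02
tool_pos: [497.4, 218.6, 164.5]
tcp_rot: [0.693, 0.721, -0.001, -0.0]
force: [0.2, -0.1, -1.5]
finger_gap: 42.2
grasp_force: 15.0
```

```bash
python3 - <<'E'
from h import *
to(499.2,219.5,25,2.3);print(pose()[2]['finger_gap'])
im,k=w('w13')
E
```

```text
t 45.0 at [497.4 218.6 164.5] closing yaw 2.3 shift [  0.8   2.  139.5] rows@55 2.5 turn -0.0 tilt [-0.001 -0.    -1.   ] q6 0.17
42.15133188363928
```

View pics/w13.png

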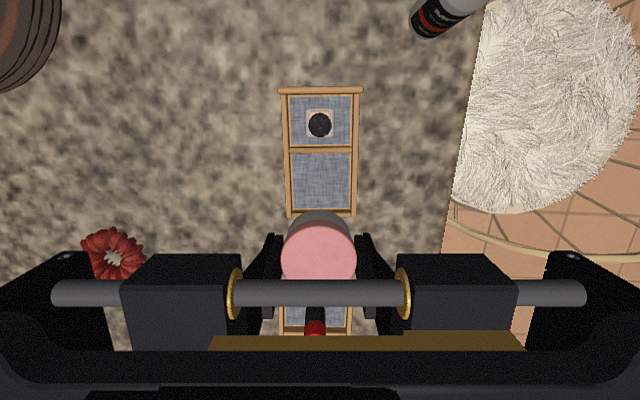

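Perfume stands centred in its pocket (320,125), the tin is held level, and the pot is upright in its pocket (315,325). I'll lower the tin.

Emit:
apply_moves(motion=[[0.001, 0.002, 0.04, 0], [0, 0, 0.04, 0], [0, 0, 0.035, 0], [0, 0, 0.015, 0], [0, 0, 0.008, 0], [0, 0, 0, 0], [0, 0, 0, 0]])

```text
t: 45.95
tool_pos: [500.8, 220.1, 28.1]
tcp_rot: [0.693, 0.721, 0.001, 0.001]
force: [-0.4, 0.2, -0.5]
finger_gap: 42.2
grasp_force: 15.0
```

Emit:
apply_moves(motion=[[0, 0, 0.002, 0], [0, 0, 0, 0], [0, 0, 0, 0]])

```text
t: 46.32
tool_pos: [500.0, 219.8, 25.2]
tcp_rot: [0.693, 0.721, 0.0, 0.0]
force: [0.3, -0.2, -0.4]
finger_gap: 42.2
grasp_force: 15.0
```

Emit:
apply_moves(motion=[[0, 0, 0.001, 0], [0, 0, 0, 0], [0, 0, 0, 0]])

```text
t: 46.7
tool_pos: [499.9, 219.8, 24.0]
tcp_rot: [0.693, 0.721, -0.0, -0.0]
force: [0.2, -0.8, -0.0]
finger_gap: 42.8
grasp_force: 15.0
```

Emit:
apply_moves(motion=[[0, 0, 0.002, 0], [0, 0, 0, 0], [0, 0, 0, 0]])

```text
t: 47.08
tool_pos: [499.9, 219.8, 22.0]
tcp_rot: [0.693, 0.721, -0.0, -0.0]
force: [-0.9, -0.4, -1.3]
finger_gap: 42.4
grasp_force: 15.0
```

Emit:
apply_moves(motion=[[0, 0, 0.001, 0], [0, 0, 0, 0], [0, 0, 0, 0]])

```text
t: 47.45
tool_pos: [500.0, 219.8, 21.1]
tcp_rot: [0.693, 0.721, 0.0, 0.0]
force: [0.5, 0.7, 0.3]
finger_gap: 42.2
grasp_force: 15.0
```

Emit:
apply_moves(motion=[[0, 0, 0.0007, 0], [0, 0, 0, 0], [0, 0, 0, 0]])

```text
t: 47.82
tool_pos: [500.0, 219.8, 21.0]
tcp_rot: [0.693, 0.721, 0.0, 0.0]
force: [-1.1, -0.3, 5.2]
finger_gap: 42.4
grasp_force: 15.0
```

Emit:
apply_moves(motion=[[0, 0, 0, 0], [0, 0, 0, 0], [0, 0, 0, 0], [0, 0, -0.02, 0], [0, 0, -0.04, 0], [0, 0, -0.05, 0], [0, 0, -0.05, 0], [0, 0, -0.05, 0], [0, 0, 0, 0], [0, 0, 0, 0]], grip=0.056)

```text
t: 49.08
tool_pos: [499.2, 219.6, 229.8]
tcp_rot: [0.693, 0.721, -0.001, -0.0]
force: [-1.0, -0.4, -0.1]
finger_gap: 55.8
grasp_force: 0.0
```

Emit:
apply_moves(motion=[[-0.05, -0.02, -0.03, 0], [-0.05, -0.02, -0.03, 0], [-0.03, -0.02, -0.02, 0], [0, 0, 0, 0], [0, 0, 0, 0], [0, 0, 0, 0]])

```text
t: 49.82
tool_pos: [444.9, 88.4, 308.9]
tcp_rot: [0.693, 0.721, -0.001, -0.001]
force: [-0.0, -0.6, 0.5]
finger_gap: 55.6
grasp_force: 0.0
```

```bash
python3 - <<'E'
from h import *
import cv2
im,k=w('w14'); t=cams.camera('top'); s=cams.camera('scene')
up=lambda a,n:cv2.resize(a,n,interpolation=cv2.INTER_CUBIC)
top=up(t[145:225,160:450],(800,220)); sc=up(s[100:240,225:405],(400,311)); wr=up(im[0:260],(400,163))
c=np.zeros((540,800,3),np.uint8);c[:220]=top;c[220:531,:400]=sc;c[220:383,400:]=wr
cv2.imwrite('pics/f.png',c[:,:,::-1])
for x in['roll_on','pocket_spray']:print(x,[(round(r['confidence'],2),np.round(r['position']).tolist()) for r in nets.recognise('top',x)[:2]],[(round(r['confidence'],2),np.round(r['position']).tolist()) for r in nets.recognise('scene',x)[:2]])
E
```

```text
roll_on [(0.68, [447.0, -318.0, 93.0]), (0.16, [588.0, 378.0, 86.0])] [(0.63, [443.0, -336.0, 76.0])]
pocket_spray [] [(0.7, [590.0, 378.0, 77.0]), (0.54, [492.0, 208.0, 35.0])]
```

View pics/f.png

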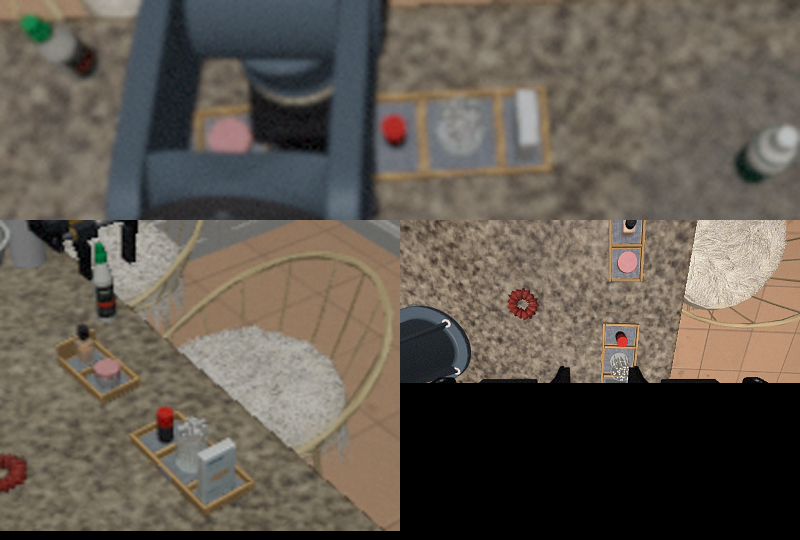

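```bash
python3 -c "
from plant import ticket
print(ticket.job_done())"
```

```text
the job is handed in; nothing more can be done
None
```

Both kits are made up in the order you listed and handed in at about 50 s; in the last pictures all five items stand upright in their pockets, and the roll-on and spray bottle are where they started.

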